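# Weigh two coin tubes against each other and rack the heavier

### The job

Two coin tubes on the blue pad look alike, but one holds the heavier silver coins. Set them on opposite pans of the balance, letting each pan down by hand onto its stop rather than pressing it or letting it slam, and see which side drops; then lift that tube off slowly, so that the other pan comes down softly too, and press it gently but fully home into the empty cell of the red rack. Leave the other tube standing on its pan and the other things on the desk where they are.

Things in the scene. Friction and masses are not known exactly. Their poses are not given: they have to be found in the camera images.
- tube_a: Opaque white coin tube, blue screw cap, standing on the blue pad at the start: plain upright cylinder 30 mm in diameter, 84 mm high, 3 mm chamfer round the foot. Origin: centre of its underside; z up along its axis. Filled with coins; the two look the same and either may be the heavier: that one weighs 275 to 288 g, the other 247 to 260 g.
- tube_b: The other coin tube: same size and look.
- balance: Grey two-pan balance, fixed. Base 104 x 300 mm; origin: centre of its underside, z up; beam pivot 76 mm above it, arms along +y and -y, pans 110 mm out. As one pan sinks the other rises. The empty beam moves at a touch and rests anywhere; with a tube on one pan only that pan falls hard unless let down by hand. Delicate pivot: over 14 N on a pan, or a loaded pan moving at over 0.2 m/s, is too much.
- on_left (a point): Centre of the floor of the pan on the balance's +y arm: a steel dish, floor 90 mm across, rim 104 mm across and 6 mm high. The pan stays level; its floor, 104 mm above the desk with the beam level, rises and sinks with the beam by some 15 mm either way, to rubber stops.
- on_right (a point): Centre of the floor of the pan on the balance's -y arm; same dish and same travel.
- rack: Red plastic tube rack, fixed, 44 mm high, three square cells in a row along its y, 34.5 mm apart. The middle and the -y cell already hold tubes, which stand 44 mm above the rack's top: grip across the row (fingers closing along the rack's x). Origin: centre of the row, at the desk.
- free_cell (a point): Centre of the floor of the rack's empty cell (its +y end), 4 mm above the desk; axes as the rack's. Cell 31.5 mm square, 40 mm deep. A grey sprung tongue in its -x wall, 22 mm above the floor, presses on the tube's side with about 5 N, so the tube must be pushed (some 3 to 12 N) until it stands on the floor, felt as a sharp rise. Pressing with over 20 N is rough.
- pad: Blue felt-covered pad, fixed, 200 x 100 x 4 mm, on which the tubes stand at the start about 110 mm apart along its x. Origin: centre of the underside.
- magnifier: Black magnifying glass lying on the desk, lens ring 88 mm across (origin at its centre), handle 90 mm along its -x. Leave alone.
- phone: Black phone lying on the desk, 150 x 72 x 9 mm, origin at the centre of its underside. Leave alone.
- capsule: Coin in a round clear capsule, 44 mm across, 7 mm thick, lying on the desk; origin at the centre of its underside. Leave alone.
There are look-alikes about, which are no part of the job. What is shaped like the tube_a but green is not meant.

How it is judged:
By the outcome, as a careful person would: the job done as asked, in the order asked, and still so for the second after the job is handed in, with the robot touching nothing.
It also fails if it takes over 72 s, if anything falls off the work surface, if the arm or the gripper's body presses on something with over 40 N, if the wrist force passes 120 N, or if a joint passes its speed limit or range.

### The arm

A 6-joint arm with a two-finger parallel gripper is mounted at the origin on the work surface. World frame = base frame: x ahead of the robot, y to its left, z up, the work surface at z = 0. Lengths are in mm, angles in rad, forces in N, time in s.
With the tool pointing down it reaches from about 350 to 775 mm from the base axis. Payload 7.3 kg.
Tool frame: the origin (TCP) lies at the very end of the fingers, on their centre line; the grasp point (between the pads) lies 19 mm behind it (bot.grip_point_offset is the distance from the TCP to the grasp point, in mm); z points along the fingers, y is the line along which they close (so a half turn about z gives the same grasp; the last joint's range is limited). The gripper opens to 92 mm and grips with 3 to 60 N. Pads are 19 mm wide; open, the fingers measure 130 mm over their backs; the gripper's body (75 mm by 190 mm) begins 47 mm behind the grasp point.
Start: joints at [1.039, 0.342, 1.524, -0, 1.275, -0.146], TCP at [197.547, 486.44, 191.641] pointing down, gripper open.
Joint ranges: [-2.53, 2.53], [-0.77, 2.02], [0.04, 2.7], [-1, 4.14], [0.28, 2.66], [-3.11, 3.11]. Speed limits (rad/s): [2.57, 2.57, 3.14, 3.14, 3.14, 3.14].

### API

Orientations are given as [roll, pitch, yaw] about the fixed x, y, z axes, in that order (R = Rz(yaw) Ry(pitch) Rx(roll)).
In Python, from plant import bot gives the robot as it stands. The module is installed in compiled form; this text tells all that it offers.
- The arm moves only by the shell command python3 -m jog 'ROWS' [OPENING]. ROWS is JSON, a list of rows, each a list of 6 numbers: the shift along the tool's x, y, z in mm, then the turn, a rotation vector about the tool's x, y, z in rad. In form: [[dx, dy, dz, rx, ry, rz], ...]. A call has 1 to 12 rows; each row shifts and turns the commanded pose from where the row before left it, along the tool's axes as they then stand; what a row does not reach is not made up. A row lasts 1/10 s, in which the tool goes at most 50 mm and 8.59 degrees, less where a joint would pass 70% of its speed; a pose out of reach is approached as far as the arm can. A call with a gripper value outside its range is refused whole. OPENING is the opening in per cent of the stroke, from 0 (shut) to 100 (fully open), set as the call begins (- or left out, the last holds). The fingers move at their own pace and stop on an object; the grip force is fixed at half the most. Time passes only in rows, so rows that do not move let the fingers close. It gives the time, the measured TCP pose, the force, the opening and the grip force at its end, in the units of the state.
- bot.get_obs(): the state, without advancing time (a new reading comes with each control period).
- bot.capture(name): name is "side" or "top" or "wrist"; returns the picture (480x640x3 uint8, red, green, blue); there is no depth.
- bot.camera_model(name): a dict with "fx", "fy", "cx", "cy" (pixels), "position" and "orientation" of the camera in the world; the wrist camera has in their place "T_tool_cam" (4x4, takes a point from camera to tool coordinates, whose origin is the TCP and whose axes are the flange's). Camera axes: x right, y down, z forward; pixel columns grow to the right and rows downward; lengths in mm; the calibration is good to about 2 mm. A picture is of the moment at which its call begins: read the wrist's pose just before it. camera_model takes no time and is no camera call.
- bot.close_job(): hands the job in; it is judged then, once.
Trained networks look in the newest picture that a camera, given by its name, has taken for a name from the list of things; names that differ only in an ending like _2 or _b are one class to them, and where a whole thing is asked for, a point or a joint stands for the part that bears it (a point fixed in the world has none). Each returns a list of dicts, best first, with "p" (0 to 1); they miss things now and then, are a little off and sometimes report something else, mostly with a low value. They report only what shows in the picture. A call takes as long as a camera call. They do not tell look-alikes from the thing itself.
- bot.outline_of(target, camera): "mask" (480x640 bool, what is visible of it) and "pixel" ([column, row] in pixels, amid what is visible of it).
The state is a dict: "time": time; "joint_positions": joint angles; "dq": joint speeds; "tau": joint torques, N m; "tool_pos": TCP position; "tcp_rot": TCP orientation; "contact_force": force on the tool from outside, world axes, zero at the start; "moment": the same for the moment, N m; "grip_width": finger opening in mm; "finger_force": force on a finger pad.
Only numpy, scipy, OpenCV 4.12 (cv2) and the standard library are available. Lean on these libraries where they do the work, as an engineer would, in place of code of your own. Each camera call takes 0.05 s, during which the arm holds its last target. There are 200 camera calls.

## Working session

There is one attempt and no reset: what is moved stays moved. The work goes in short steps, Python scripts to look and compute and a shell command to move; the robot and the scene stay as the last step left them, time stands still between calls to the robot, and variables do not carry over. Pictures are saved under pics/ and viewed, at most 10 in all, crops included, and the job is handed in when it is done.

```bash
mkdir -p pics; cat > h.py <<'E'
import numpy as np, cv2
from scipy.spatial.transform import Rotation as R
from plant import bot
def cam(name, obs=None):
    m=bot.camera_model(name); K=np.array([[m['fx'],0,m['cx']],[0,m['fy'],m['cy']],[0,0,1]])
    if 'T_tool_cam' in m:
        o=obs or bot.get_obs(); T=np.eye(4); T[:3,:3]=R.from_euler('xyz',o['tcp_rot']).as_matrix(); T[:3,3]=o['tool_pos']
        T=T@np.array(m['T_tool_cam']); return K,T[:3,:3],T[:3,3]
    q=np.array(m['orientation']); Rm=q if q.shape==(3,3) else (R.from_euler('xyz',q) if q.size==3 else R.from_quat(q)).as_matrix()
    return K,Rm,np.array(m['position'],float)
def ray(c,px):
    K,Rm,p=c; d=Rm@np.linalg.solve(K,[px[0],px[1],1]); return p,d/np.linalg.norm(d)
def onz(c,px,z):
    p,d=ray(c,px); return p+d*(z-p[2])/d[2]
def proj(c,P):
    K,Rm,p=c; q=K@(Rm.T@(np.asarray(P,float)-p)); return q[:2]/q[2]
def tri(rs):
    A=0;b=0
    for p,d in rs:
        M=np.eye(3)-np.outer(d,d); A=A+M; b=b+M@p
    return np.linalg.solve(A,b)
def save(n,im): cv2.imwrite('pics/'+n+'.png',im[:,:,::-1])
E
python3 - <<'E'
from h import *
np.set_printoptions(precision=1,suppress=True)
o=bot.get_obs(); print(o)
ims={}
for n in('top','side'):
    print(n,bot.camera_model(n)); c=cam(n); im=bot.capture(n); ims[n]=im; save(n+'0',im)
    for t in('tube_a','balance','rack','pad','on_left','free_cell','magnifier','phone','capsule'):
        for r in bot.outline_of(t,n): print(n,t,round(r['p'],2),r['pixel'],r['mask'].sum(),onz(c,r['pixel'],0))
E
```

```text
{'time': 0.0, 'joint_positions': array([ 1. ,  0.3,  1.5, -0. ,  1.3, -0.1]), 'dq': array([-0., -0.,  0.,  0., -0.,  0.]), 'tau': array([ -0. , -43.1, -24.4,   0.1,   0.1,  -0. ]), 'tool_pos': array([197.3, 486. , 190.9]), 'tcp_rot': array([-3.1, -0. ,  2.8]), 'contact_force': array([ 0.3, -0.6, -0.1]), 'moment': array([-0., -0., -0.]), 'finger_force': 0.0, 'grip_width': 91.97682530039265}
top {'fx': 445.2892694080361, 'fy': 445.2892694080361, 'cx': 313.72592397723645, 'cy': 236.67331912690906, 'position': array([ 471.6,   12.2, 1146.8]), 'orientation': array([-3. , -0. , -1.6])}
top tube_a 0.73 [190.1, 287.1] 213 [475.6 304.4   0. ]
top tube_a 0.59 [189.9, 324.6] 239 [381.8 300.5   0. ]
top tube_a 0.55 [192.4, 235.7] 211 [607.5 304.5   0. ]
top tube_a 0.41 [287.4, 321.0] 1098 [393.6  55.2   0. ]
top balance 0.67 [302.5, 252.5] 5617 [568.2  19.8   0. ]
top rack 0.57 [197.4, 202.4] 212 [695.  295.6   0. ]
top pad 0.65 [191.3, 264.3] 2585 [533.7 304.    0. ]
top on_left 0.61 [255.3, 256.6] 1528 [555.8 141.    0. ]
top free_cell 0.9 [444.4, 295.8] 876 [ 462.1 -346.3    0. ]
top magnifie
[... 400 characters left out ...]
 0. ]
side tube_a 0.86 [192.4, 349.7] 526 [639.8 280.7   0. ]
side tube_a 0.68 [293.3, 437.3] 594 [389.7 280.3   0. ]
side balance 0.85 [312.6, 276.8] 8564 [569.8   8.6   0. ]
side rack 0.84 [441.4, 195.9] 1180 [ 476.5 -381.     0. ]
side pad 0.69 [220.0, 396.7] 5443 [534.2 309.8   0. ]
side on_left 0.78 [279.6, 293.6] 2227 [595.9  84.2   0. ]
side free_cell 0.92 [444.6, 195.1] 1247 [ 471.7 -388.5   -0. ]
side magnifier 0.73 [310.4, 275.3] 8435 [575.8   8.5   0. ]
side magnifier 0.64 [372.5, 342.7] 1769 [384.6  54.8   0. ]
side phone 0.74 [228.1, 243.0] 1794 [775.4  57.    0. ]
side phone 0.64 [337.8, 213.5] 1503 [ 639.  -171.4    0. ]
side capsule 0.55 [166.3, 339.4] 434 [694.7 297.9   0. ]
```

View pics/top0.png

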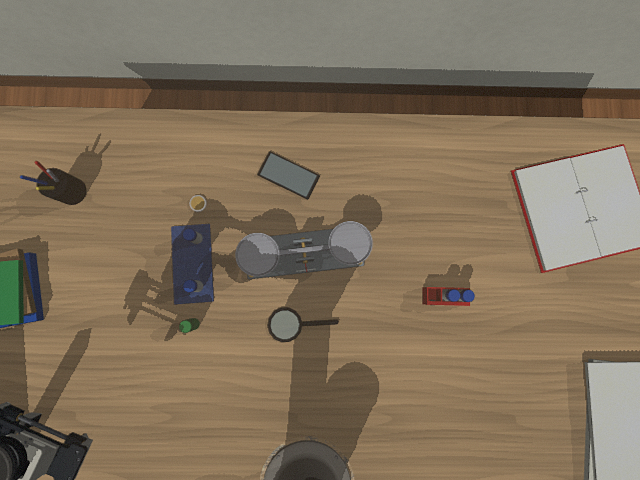

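View pics/side0.png

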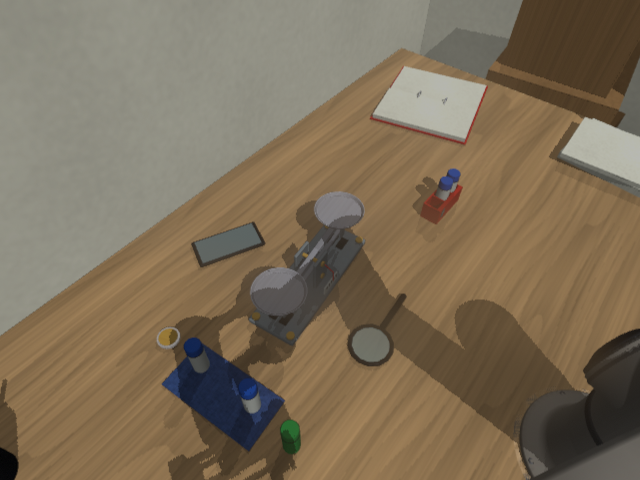

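The top picture shows blue-capped tubes at (190,236) and (192,287) on the pad. A green look-alike stands at (187,326) off the pad. The balance pans are at (258,254) and (350,243), and the rack's empty cell is at (432,296). The candidates are (190,236), (192,287), green (187,326) and the two tubes in the rack. The two white tubes with blue caps on the pad fit the description. I'll confirm that in a crop and triangulate.

```bash
python3 - <<'E'
from h import *
np.set_printoptions(precision=1,suppress=True)
print(bot.camera_model('wrist')['T_tool_cam'], R.from_euler('xyz',bot.get_obs()['tcp_rot']).as_matrix())
im={n:cv2.imread(f'pics/{n}0.png') for n in('top','side')}
C={n:cam(n) for n in im}
for n in im:
    h=cv2.cvtColor(im[n],cv2.COLOR_BGR2HSV)
    for nm,lo,hi in(('blue',(110,170,100),(128,255,255)),('red',(0,150,60),(8,255,255))):
        k,l,s,c=cv2.connectedComponentsWithStats(cv2.inRange(h,lo,hi))
        for i in range(1,k):
            if 40<s[i,4]<3000: print(n,nm,s[i],c[i],onz(C[n],c[i],86 if nm=='blue' else 44))
L={}
for n in im:
    L[n]=[]
    bot.capture(n)
    for t in('on_left','on_right','free_cell'):
        for r in bot.outline_of(t,n):
            if r['p']<.3: continue
            cn=max(cv2.findContours(r['mask'].astype(np.uint8),0,1)[0],key=len); e=cv2.minAreaRect(cn); print(n,t,round(r['p'],2),r['pixel'],e)
a=cv2.resize(im['top'][190:340,150:300],(560,560),interpolation=2)
cv2.imwrite('pics/crop1.png',a)
E
```

```text
[[  -0.    -1.    -0.3   82.9]
 [   1.    -0.    -0.     0.3]
 [   0.    -0.3    1.  -194.4]
 [   0.     0.     0.     1. ]] [[-0.9  0.4  0. ]
 [ 0.4  0.9  0. ]
 [ 0.   0.  -1. ]]
top blue [ 24 316  12   7  43] [ 28.4 319.1] [396.6 651.9  86. ]
top red [558 144  67  16  76] [591.9 151.5] [ 837.6 -724.5   44. ]
top red [ 35 161  17  18  46] [ 42.1 168.2] [767.  676.3  44. ]
top red [511 170  46 103 267] [528.2 223.9] [ 645.4 -549.7   44. ]
top red [425 287  45  19 296] [441.6 297.2] [ 458.8 -325.4   44. ]
side blue [244 384  12  15 102] [249.7 391.9] [469.7 288.4  86. ]
side red [370  86 118  58 229] [438.9 124.6] [ 601.9 -574.8   44. ]
side red [424 185  39  37 437] [443.1 200.9] [ 451.5 -323.2   44. ]
top on_left 0.58 [256.0, 256.3] ((256.5, 254.0), (42.0, 43.0), 90.0)
top on_right 0.64 [347.9, 244.2] ((350.0000305175781, 242.50003051757812), (41.719295501708984, 40.305084228515625), 45.0)
top free_cell 0.9 [443.7, 296.3] ((447.4031677246094, 295.7912902832031), (51.24254608154297, 17.6688289642334), 1.6846843957901)
side on_left 0.78 [279.9, 291.7] ((278.20001220703125, 290.60003662109375), (52.771202087402344, 50.087921142578125), 26.56505012512207)
side on_right 0.62 [339.9, 214.2] ((338.7500305175781, 208.75001525878906), (44.547725677490234, 42.4264030456543), 45.0)
side free_cell 0.81 [444.5, 195.6] ((444.23358154296875, 195.53884887695312), (25.07241439819336, 58.24870300292969), 34.215702056884766)
```

View pics/crop1.png

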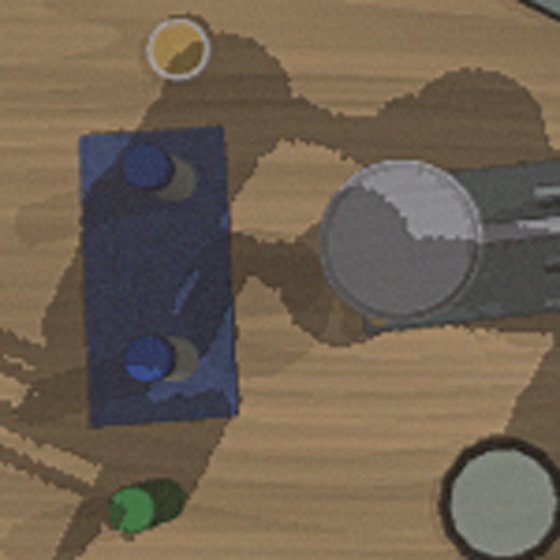

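The crop shows the two blue-capped white tubes on the blue pad, with caps at top-view pixels (190,234.5) and (190,286). The green one stands off the pad. Next I'll triangulate.

```bash
python3 - <<'E'
from h import *
np.set_printoptions(precision=1,suppress=True)
T=cam('top');S=cam('side')
for n,t,s in(('far',(189.9,234.5),(193,343)),('near',(189.9,285.9),(248.5,385)),('L',(257,254),(278.2,290.6)),('Rr',(350,242.5),(338.75,208.75))):
    p=tri([ray(T,t),ray(S,s)]); print(n,p,proj(T,p)-t,proj(S,p)-s)
im=cv2.imread('pics/side0.png'); 
a=np.hstack([cv2.resize(im[330:430,170:270],(400,400),interpolation=2),cv2.resize(im[160:230,415:485],(400,400),interpolation=2)])
cv2.imwrite('pics/crop2.png',a)
E
```

```text
far [600.4 288.5  89.2] [-0.3 -0.3] [0.6 0. ]
near [478.  282.3  88.8] [0. 0.] [-0.1 -0. ]
L [554.5 125.8 101. ] [0. 0.] [-0. -0.]
Rr [582.8 -91.2 119.2] [0.1 0.1] [-0.1 -0. ]
```

View pics/crop2.png

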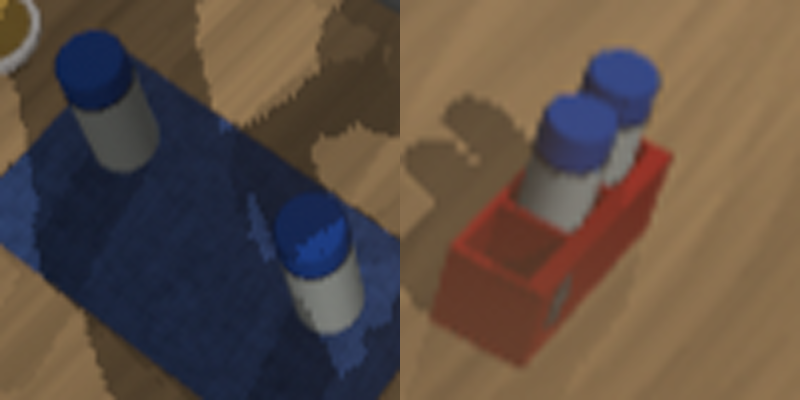

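```bash
python3 -m jog '[[0,0,0,0,0,0.118],[0,0,0,0,0,0.118],[0,0,-10,0,0,0.118],[0,0,-10,0,0,0.118],[0,0,-10,0,0,0.118],[0,0,-10,0,0,0.118],[0,0,-10,0,0,0.118],[0,0,-10,0,0,0.118],[0,0,0,0,0,0.118],[0,0,0,0,0,0.118]]' 55; python3 -c "
from h import *
M=R.from_euler('xyz',bot.get_obs()['tcp_rot']).as_matrix();print(M.round(4),np.arctan2(M[1,1],M[0,1]))"
```

```text
time: 2.4
tool_pos: [197.6, 486.6, 252.0]
tcp_rot: [3.141, -0.001, 1.571]
contact_force: [0.7, -0.1, -0.1]
grip_width: 50.5
finger_force: 0.0
[[-2.e-04  1.e+00  4.e-04]
 [ 1.e+00  2.e-04  7.e-04]
 [ 7.e-04  4.e-04 -1.e+00]] 0.0001819889868517442
```

```bash
python3 -m jog '[[-24,37.5,0,0,0,0],[-24,37.5,0,0,0,0],[-24,37.5,0,0,0,0],[-24,37.5,0,0,0,0],[-24,37.5,0,0,0,0],[-24,37.5,0,0,0,0],[-24,37.5,0,0,0,0],[-24,37.5,0,0,0,0],[-24,37.5,0,0,0,0],[0,0,0,0,0,0],[0,0,0,0,0,0]]'
python3 - <<'E'
from h import *
np.set_printoptions(precision=1,suppress=True)
o=bot.get_obs(); im=bot.capture('wrist'); save('w1',im); c=cam('wrist',o); print(o['tool_pos'])
for r in bot.outline_of('tube_a','wrist'): print(round(r['p'],2),r['pixel'],r['mask'].sum())
for n,p in(('far',[600.4,288.5,88]),('near',[478,282.3,88]),('L',[554.5,125.8,101])): print(n,proj(c,p))
E
```

```text
time: 3.5
tool_pos: [536.4, 271.5, 251.0]
tcp_rot: [-3.14, -0.0, 1.574]
contact_force: [-0.5, 0.1, -0.1]
grip_width: 50.1
finger_force: 0.0
[536.4 271.5 251. ]
0.85 [375.0, 185.7] 859
0.76 [267.8, 190.1] 896
0.58 [186.8, 183.8] 1164
far [377.9 192.9]
near [262.1 198.5]
L [332.5 333.3]
```

View pics/w1.png

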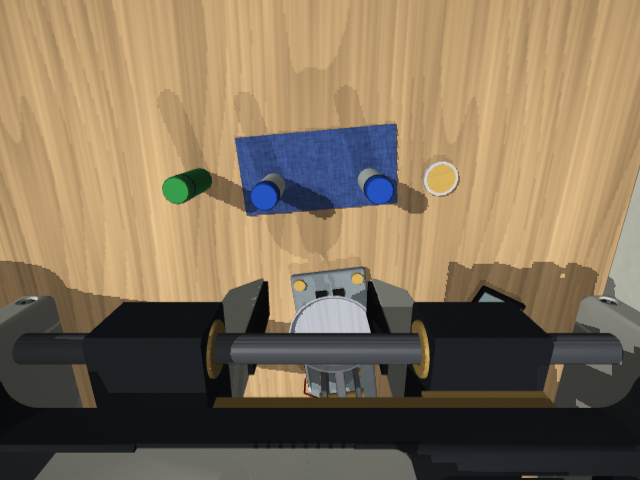

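The wrist view shows the near cap at about (265,195), the far cap at (379,189) and the green one at (178,190).

```bash
python3 - <<'E'
from h import *
np.set_printoptions(precision=1,suppress=True)
im=cv2.imread('pics/w1.png'); h=cv2.cvtColor(im,cv2.COLOR_BGR2HSV)
o=bot.get_obs();c=cam('wrist',o)
m=cv2.inRange(h,(112,200,120),(125,255,255)); k,l,s,ce=cv2.connectedComponentsWithStats(m)
for i in range(1,k):
    if s[i,4]>200:
        cn=cv2.findContours((l==i).astype(np.uint8),0,1)[0][0]; q,r=cv2.minEnclosingCircle(cn); print(s[i],ce[i],q,r,onz(c,ce[i],86),onz(c,q,88))
T=cam('top');S=cam('side')
for n,t,s,w in(('far',(189.9,234.5),(193.5,346),(379,189)),('near',(189.9,285.9),(248,387),(265,195))):
    print(n,tri([ray(T,t),ray(S,s),ray(c,w)]),tri([ray(T,t),ray(c,w)]))
    for cc,p in((T,t),(S,s),(c,w)): print(onz(cc,p,88))
E
```

```text
far [601.7 291.1  78.4] [602.1 291.7  74.8]
[599.8 288.2  88. ]
[597. 292.  88.]
[600.3 294.1  88. ]
near [478.7 284.5  81. ] [478.3 285.2  77.6]
[478.1 282.5  88. ]
[476.5 284.9  88. ]
[480.  287.1  88. ]
```

```bash
python3 -m jog '[[3,-14,25,0,0,0],[3,-14,25,0,0,0],[4,-14,25,0,0,0],[4,-15,25,0,0,0],[0,0,0,0,0,0],[0,0,0,0,0,0]]'
python3 - <<'E'
from h import *
np.set_printoptions(precision=1,suppress=True)
for k in ('w1','w2'):
    if k=='w2':
        o=bot.get_obs(); im=bot.capture('wrist'); save('w2',im); c=cam('wrist',o); print(o['tool_pos'])
    im=cv2.imread(f'pics/{k}.png'); h=cv2.cvtColor(im,cv2.COLOR_BGR2HSV)
    m=cv2.inRange(h,(108,180,110),(130,255,255)); n,l,s,ce=cv2.connectedComponentsWithStats(m)
    for i in range(1,n):
        if s[i,4]>150: print(k,s[i],ce[i],onz(c,ce[i],86) if k=='w2' else '')
E
```

```text
time: 4.2
tool_pos: [478.9, 286.8, 152.8]
tcp_rot: [3.14, -0.0, 1.578]
contact_force: [0.7, 0.5, 0.4]
grip_width: 50.5
finger_force: 0.0
w1 [365 176  28  28 615] [378.4 189.8] 
w1 [250 182  27  29 551] [263.3 196.5] 
[478.9 286.8 152.8]
w2 [ 447  212   43   38 1166] [468.6 230. ] [600.1 292.5  86. ]
w2 [300 219  35  38 983] [316.7 238.5] [478.9 284.8  86. ]
```

View pics/w2.png

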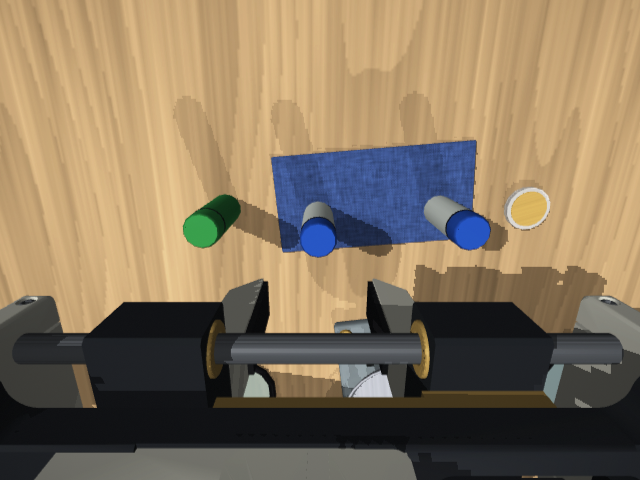

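Both caps are clear in the wrist view, the near one at (317,238) and the far one at (469,230). I'll grasp the near tube.

```bash
python3 -m jog '[[-2.5,0,20,0,0,0],[0,0,25,0,0,0],[0,0,25,0,0,0],[0,0,20,0,0,0],[0,0,10,0,0,0],[0,0,0,0,0,0]]' && python3 -m jog '[[0,0,0,0,0,0],[0,0,0,0,0,0],[0,0,0,0,0,0],[0,0,0,0,0,0]]' 0; python3 -m jog '[[0,0,-5,0,0,0],[0,0,-15,0,0,0],[0,0,-30,0,0,0],[0,0,-40,0,0,0],[0,0,-40,0,0,0],[0,0,-10,0,0,0]]'
```

```text
time: 4.85
tool_pos: [479.6, 283.3, 51.5]
tcp_rot: [-3.141, 0.0, 1.576]
contact_force: [-0.4, -0.3, -1.1]
grip_width: 50.4
finger_force: 0.0
time: 5.25
tool_pos: [479.9, 283.8, 53.1]
tcp_rot: [3.139, -0.001, 1.576]
contact_force: [-3.1, -0.7, 11.2]
grip_width: 23.2
finger_force: 5.5
time: 5.85
tool_pos: [481.1, 284.3, 196.9]
tcp_rot: [3.134, -0.003, 1.576]
contact_force: [-0.5, 0.2, 0.0]
grip_width: 0.4
finger_force: 0.0
```

```bash
python3 - <<'E'
from h import *
np.set_printoptions(precision=1,suppress=True)
o=bot.get_obs(); im=bot.capture('wrist'); save('w3',im); c=cam('wrist',o); s=bot.capture('side');save('s3',s); t=bot.capture('top');save('t3',t)
cv2.imwrite('pics/c3.png',np.hstack([cv2.resize(im[:,:,::-1],(400,300)),cv2.resize(s[280:480,130:330,::-1],(400,400))[:300]]))
h=cv2.cvtColor(im[:,:,::-1].copy(),cv2.COLOR_BGR2HSV)
m=cv2.inRange(h,(108,180,110),(130,255,255)); n,l,s,ce=cv2.connectedComponentsWithStats(m)
for i in range(1,n):
    if s[i,4]>150: print(s[i],ce[i],onz(c,ce[i],86))
E
```

```text
[428 199  36  32 830] [445.7 213.9] [600.6 292.1  86. ]
[299 206  31  31 739] [313.6 221.8] [479.  284.4  86. ]
```

View pics/c3.png

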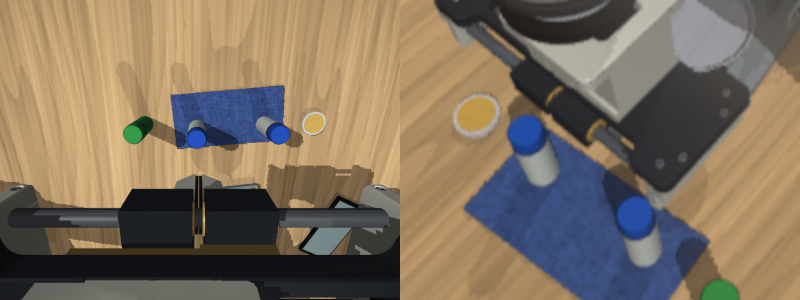

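```bash
python3 - <<'E'
from h import *
np.set_printoptions(precision=2,suppress=True)
o=bot.get_obs(); c=cam('wrist',o); p=o['tool_pos']; print(bot.camera_model('wrist'))
print(p,proj(c,p),proj(c,p+[0,0,19]))
T=cam('top');S=cam('side'); print(proj(T,p),proj(S,p))
# tube foot/cap predicted vs. side view
for q in([479,284.5,88],[479,284.5,4],[600,291,88],[600,291,4]): print(q,proj(S,q),proj(T,q),proj(c,q))
im=cv2.imread('pics/w3.png'); s=cv2.imread('pics/s3.png')
b=s[340:440,200:300]
cv2.imwrite('pics/c4.png',np.hstack([cv2.resize(im[190:340,245:395],(400,400),interpolation=2),cv2.resize(b,(400,400),interpolation=2)]))
E
```

```text
{'fx': 341.8537136002819, 'fy': 341.8537136002819, 'cx': 317.42934860762676, 'cy': 237.25062097133863, 'T_tool_cam': array([[  -0.  ,   -0.95,   -0.31,   83.71],
       [   1.  ,   -0.  ,   -0.  ,    0.87],
       [   0.  ,   -0.31,    0.95, -194.4 ],
       [   0.  ,    0.  ,    0.  ,    1.  ]])}
[479.01 283.31 191.68] [316.48 269.1 ] [316.38 282.48]
[177.03 285.  ] [239.35 356.91]
[479, 284.5, 88] [247.05 385.86] [189.08 285.51] [316.81 222.36]
[479, 284.5, 4] [252.51 404.49] [197.62 285.86] [316.95 202.65]
[600, 291, 88] [192.75 344.55] [188.71 234.41] [451.52 215.89]
[600, 291, 4] [202.23 365.47] [197.17 238.47] [423.85 197.42]
```

View pics/c4.png

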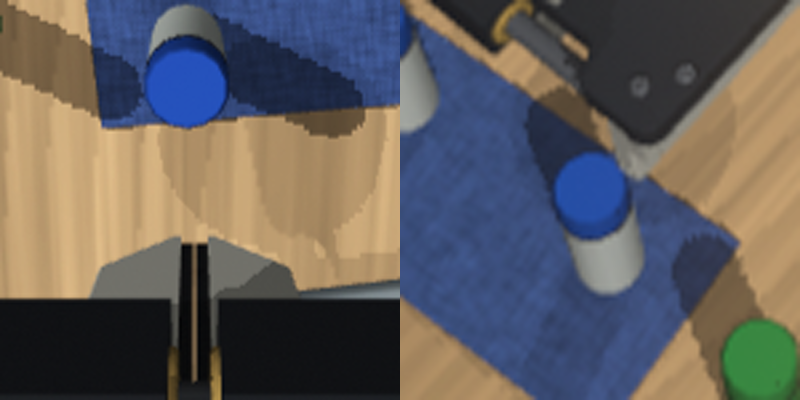

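```bash
python3 - <<'E'
from h import *
np.set_printoptions(precision=2,suppress=True)
o=bot.get_obs(); c=cam('wrist',o); S=cam('side');p=o['tool_pos']
t=tri([ray(c,(318,280)),ray(S,(260,384))]);print(p,o['tcp_rot'],t,proj(c,t),proj(S,t))
for q in([479,270,192],[479,274,172],[479,264,160],[498,284,192],[470,284,192],[479,284,120]): print(q,proj(S,q),proj(c,q))
t=cv2.imread('pics/t3.png'); w=cv2.imread('pics/s3.png')
cv2.imwrite('pics/c5.png',np.hstack([cv2.resize(t[215:365,100:250],(400,400),interpolation=2),cv2.resize(w[250:450,150:350],(400,400),interpolation=2)]))
E
```

```text
[479.01 283.31 191.68] [ 3.14 -0.    1.58] [469.54 258.21 113.56] [305.61 259.89] [261.42 370.53]
[479, 270, 192] [246.01 350.01] [316.41 288.87]
[479, 274, 172] [245.64 358.14] [316.51 270.25]
[479, 264, 160] [251.33 356.73] [316.52 276.36]
[498, 284, 192] [229.48 349.28] [347.37 268.39]
[470, 284, 192] [243.56 360.98] [301.84 268.22]
[479, 284, 120] [244.93 377.58] [316.73 233.42]
```

View pics/c5.png

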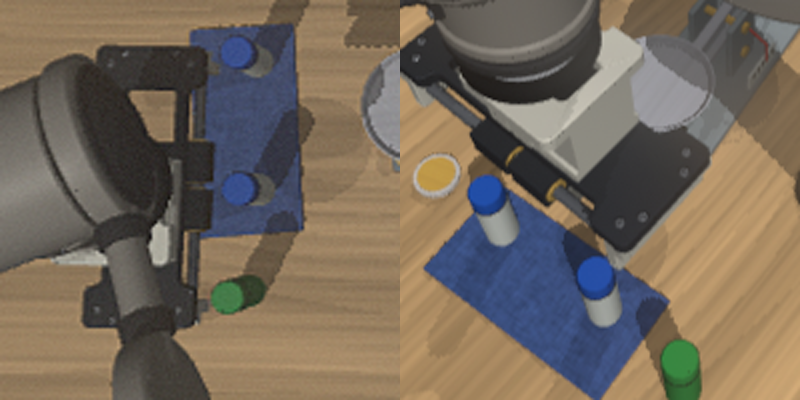

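```bash
python3 -c "
from plant import bot; print(bot.grip_point_offset, bot.get_obs()['contact_force'])"
python3 -m jog '[[0,0,0,0,0,0],[0,0,10,0,0,0],[0,0,30,0,0,0],[0,0,40,0,0,0],[0,0,40,0,0,0],[0,0,25,0,0,0],[0,0,12,0,0,0],[0,0,4,0,0,0],[0,0,0,0,0,0],[0,0,0,0,0,0]]' 55 
python3 -m jog '[[0,0,0,0,0,0],[0,0,0,0,0,0],[0,0,0,0,0,0],[0,0,0,0,0,0]]' 0
```

```text
18.8 [ 0.6555549   0.4937269  -0.63422062]
time: 7.0
tool_pos: [479.9, 283.7, 31.7]
tcp_rot: [3.14, -0.001, 1.576]
contact_force: [0.2, -0.5, -0.4]
grip_width: 50.6
finger_force: 0.0
time: 7.4
tool_pos: [479.4, 283.5, 31.2]
tcp_rot: [3.14, -0.001, 1.576]
contact_force: [-0.3, 0.3, 2.9]
grip_width: 29.7
finger_force: 30.0
```

The grip holds at a width of 29.7 mm and 30 N. The finger tips are about 36 mm short of the reported TCP, so I go by the grasp itself: foot z = TCP z − 27. I lift and carry the tube to the right pan.

```bash
python3 -m jog '[[0,0,-5,0,0,0],[0,0,-15,0,0,0],[0,0,-35,0,0,0],[0,0,-40,0,0,0],[0,0,-35,0,0,0],[0,0,-11,0,0,0],[0,0,0,0,0,0],[0,0,0,0,0,0]]'
python3 - <<'E'
from h import *
z=[]
for i in range(6): z.append(bot.get_obs()['contact_force'][2]); bot.capture('top')
print(np.round(z,2),np.mean(z))
E
python3 -m jog '[[-15,4,0,0,0,0],[-30,8,0,0,0,0],[-42,11.5,0,0,0,0],[-42,11.5,0,0,0,0],[-42,11.5,0,0,0,0],[-42,11.5,0,0,0,0],[-42,11.5,0,0,0,0],[-42,11.5,0,0,0,0],[-38,10,0,0,0,0],[-28,7,0,0,0,0],[-12,2.5,0,0,0,0],[0,0,0,0,0,0]]'
```

```text
time: 8.2
tool_pos: [478.0, 282.9, 169.7]
tcp_rot: [-3.139, 0.001, 1.576]
contact_force: [-0.5, -0.9, -2.8]
grip_width: 29.4
finger_force: 30.0
[-2.84 -3.16 -2.38 -2.62 -2.48 -2.32] -2.632730861097565
time: 9.7
tool_pos: [581.2, -93.1, 171.2]
tcp_rot: [-3.141, -0.0, 1.573]
contact_force: [-0.2, 0.2, -2.4]
grip_width: 29.2
finger_force: 30.0
```

```bash
python3 -m jog '[[0,2,8,0,0,0],[0,0,10,0,0,0],[0,0,6,0,0,0],[0,0,4,0,0,0],[0,0,4,0,0,0],[0,0,4,0,0,0],[0,0,4,0,0,0],[0,0,4,0,0,0],[0,0,3,0,0,0],[0,0,3,0,0,0],[0,0,0,0,0,0]]'
python3 - <<'E'
from h import *
o=bot.get_obs();print(o['tool_pos'],o['contact_force'])
s=bot.capture('side');save('s4',s)
cv2.imwrite('pics/c6.png',cv2.resize(s[130:330,210:410,::-1],(600,600),interpolation=2))
E
```

```text
time: 10.8
tool_pos: [583.2, -91.1, 121.1]
tcp_rot: [-3.141, -0.0, 1.576]
contact_force: [-1.1, 0.7, -2.4]
grip_width: 29.4
finger_force: 30.0
[583.18988772 -91.13229381 121.11538159] [-1.10178365  0.68171961 -2.39554283]
```

View pics/c6.png

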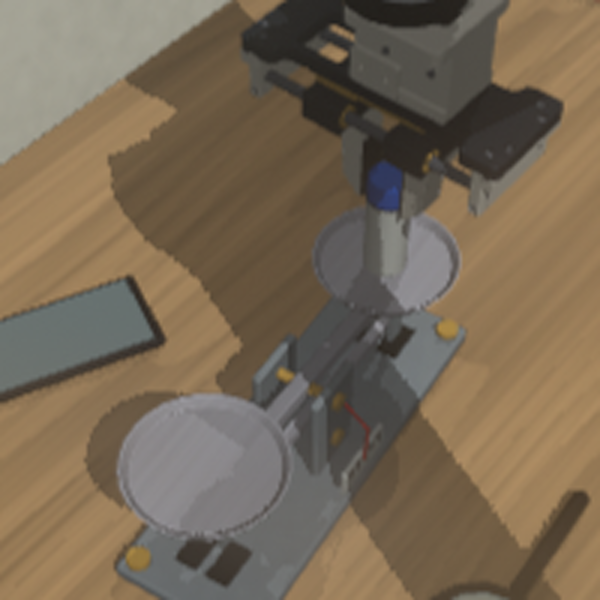

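The crop shows the tube inside the right pan near (385,270), with that pan sunk and the left one risen. I creep down to the stop.

```bash
python3 -m jog '[[0,0,1,0,0,0],[0,0,1,0,0,0],[0,0,1,0,0,0],[0,0,0,0,0,0],[0,0,0,0,0,0]]'; python3 -m jog '[[0,0,1,0,0,0],[0,0,1,0,0,0],[0,0,0,0,0,0],[0,0,0,0,0,0]]'
```

```text
time: 11.35
tool_pos: [583.4, -91.1, 118.6]
tcp_rot: [3.142, -0.0, 1.576]
contact_force: [-0.4, 0.8, -2.9]
grip_width: 29.7
finger_force: 30.0
time: 11.75
tool_pos: [583.4, -91.1, 116.5]
tcp_rot: [-3.142, -0.0, 1.576]
contact_force: [0.2, -0.1, -3.4]
grip_width: 30.0
finger_force: 30.0
```

```bash
python3 -m jog '[[0,0,1,0,0,0],[0,0,0,0,0,0],[0,0,0,0,0,0]]'; python3 -m jog '[[0,0,1,0,0,0],[0,0,0,0,0,0],[0,0,0,0,0,0]]';  python3 -m jog '[[0,0,0.6,0,0,0],[0,0,0,0,0,0],[0,0,0,0,0,0]]'
```

```text
time: 12.05
tool_pos: [583.6, -91.2, 115.9]
tcp_rot: [3.141, 0.0, 1.576]
contact_force: [-0.7, -0.1, -0.2]
grip_width: 29.3
finger_force: 30.0
time: 12.35
tool_pos: [583.8, -91.3, 115.7]
tcp_rot: [3.14, 0.0, 1.576]
contact_force: [-1.8, 1.2, 5.0]
grip_width: 29.5
finger_force: 30.0
time: 12.65
tool_pos: [583.8, -91.3, 115.6]
tcp_rot: [3.14, 0.001, 1.576]
contact_force: [-2.4, 0.2, 7.9]
grip_width: 29.3
finger_force: 30.0
```

The pan met its stop at TCP z 115.9, so the foot is at 89 as expected. I ease back to unload it and then open.

```bash
python3 -m jog '[[0,0,-0.8,0,0,0],[0,0,-0.8,0,0,0],[0,0,0,0,0,0]]'; python3 -m jog '[[0,0,0,0,0,0],[0,0,0,0,0,0],[0,0,0,0,0,0],[0,0,0,0,0,0]]' 50
python3 -m jog '[[0,0,-10,0,0,0],[0,0,-30,0,0,0],[0,0,-40,0,0,0],[0,0,-20,0,0,0]]'
```

```text
time: 12.95
tool_pos: [583.6, -91.2, 115.7]
tcp_rot: [3.141, 0.0, 1.576]
contact_force: [-0.5, -0.7, 2.2]
grip_width: 29.4
finger_force: 30.0
time: 13.35
tool_pos: [583.4, -91.1, 115.4]
tcp_rot: [-3.141, -0.0, 1.576]
contact_force: [-0.8, -0.1, -0.3]
grip_width: 46.2
finger_force: 0.0
time: 13.75
tool_pos: [584.7, -91.5, 219.9]
tcp_rot: [3.136, 0.001, 1.576]
contact_force: [0.4, -0.8, -0.3]
grip_width: 46.1
finger_force: 0.0
```

```bash
python3 -m jog '[[15,0.6,0,0,0,0],[30,1.4,0,0,0,0],[43,2,0,0,0,0],[43,2,0,0,0,0],[43,2,0,0,0,0],[43,2,0,0,0,0],[43,2,0,0,0,0],[43,2,0,0,0,0],[40,2,20,0,0,0],[27,1,30,0,0,0],[13,0.6,30,0,0,0],[0,0,10,0,0,0]]' 55
python3 - <<'E'
from h import *
np.set_printoptions(precision=1,suppress=True)
for i in range(4): bot.capture('top')
o=bot.get_obs(); im=bot.capture('wrist'); c=cam('wrist',o); print(o['tool_pos'],o['tcp_rot'])
h=cv2.cvtColor(im[:,:,::-1].copy(),cv2.COLOR_BGR2HSV)
m=cv2.inRange(h,(108,180,110),(130,255,255)); n,l,s,ce=cv2.connectedComponentsWithStats(m)
for i in range(1,n):
    if s[i,4]>150: print(s[i],ce[i],onz(c,ce[i],86))
E
```

```text
time: 14.95
tool_pos: [595.8, 293.9, 120.9]
tcp_rot: [-3.134, 0.002, 1.579]
contact_force: [-0.2, -0.9, -0.8]
grip_width: 50.3
finger_force: 0.0
[599.7 291.3 126.9] [ 3.1 -0.   1.6]
[ 300  224   39   42 1203] [318.3 246.2] [601.  291.9  86. ]
```

```bash
python3 -m jog '[[0,1,20,0,0,0],[0,0,35,0,0,0],[0,0,28,0,0,0],[0,0,10,0,0,0],[0,0,2.5,0,0,0],[0,0,0,0,0,0],[0,0,0,0,0,0]]' && python3 -m jog '[[0,0,0,0,0,0],[0,0,0,0,0,0],[0,0,0,0,0,0],[0,0,0,0,0,0]]' 0
```

```text
time: 15.9
tool_pos: [601.5, 292.3, 32.3]
tcp_rot: [3.138, -0.001, 1.576]
contact_force: [-0.2, -0.1, -0.5]
grip_width: 50.6
finger_force: 0.0
time: 16.3
tool_pos: [600.6, 292.1, 30.6]
tcp_rot: [3.14, -0.0, 1.576]
contact_force: [0.4, -0.3, 2.2]
grip_width: 29.5
finger_force: 30.0
```

```bash
python3 -m jog '[[0,0,-5,0,0,0],[0,0,-15,0,0,0],[0,0,-35,0,0,0],[0,0,-45,0,0,0],[0,0,-35,0,0,0],[0,0,-11,0,0,0],[0,0,0,0,0,0],[0,0,0,0,0,0]]'
python3 - <<'E'
from h import *
z=[]
for i in range(8): z.append(bot.get_obs()['contact_force'][2]); bot.capture('top')
print(np.round(z,2),np.mean(z))
E
python3 -m jog '[[-15,-4,0,0,0,0],[-30,-9,0,0,0,0],[-38,-11,0,0,0,0],[-38,-11,0,0,0,0],[-28,-8,0,0,0,0],[-13,-3,0,0,0,0],[-4,-1,0,0,0,0],[0,0,0,0,0,0]]'
```

```text
time: 17.1
tool_pos: [599.1, 291.6, 174.1]
tcp_rot: [-3.138, 0.001, 1.576]
contact_force: [0.1, 0.8, -4.1]
grip_width: 29.5
finger_force: 30.0
[-4.09 -3.2  -2.78 -3.03 -2.37 -2.26 -2.85 -2.63] -2.9015130250472083
time: 18.3
tool_pos: [554.4, 126.0, 176.3]
tcp_rot: [3.141, -0.001, 1.575]
contact_force: [-0.2, -0.7, -3.0]
grip_width: 29.2
finger_force: 30.0
```

```bash
python3 -m jog '[[0,0,8,0,0,0],[0,0,10,0,0,0],[0,0,6,0,0,0],[0,0,2,0,0,0],[0,0,0,0,0,0]]'
python3 -m jog '[[0,0,2,0,0,0],[0,0,2,0,0,0],[0,0,2,0,0,0],[0,0,2,0,0,0],[0,0,2,0,0,0],[0,0,2,0,0,0],[0,0,2,0,0,0],[0,0,2,0,0,0],[0,0,0,0,0,0],[0,0,0,0,0,0]]'
python3 - <<'E'
from h import *
z=[]
for i in range(14): z.append(bot.get_obs()['contact_force'][2]); bot.capture('side')
print(np.round(z,2),np.mean(z),bot.get_obs()['tool_pos'])
E
```

```text
time: 18.8
tool_pos: [553.7, 126.0, 149.4]
tcp_rot: [-3.14, 0.0, 1.576]
contact_force: [0.2, -0.4, -2.9]
grip_width: 29.4
finger_force: 30.0
time: 19.8
tool_pos: [554.0, 125.8, 134.1]
tcp_rot: [3.141, -0.0, 1.576]
contact_force: [0.1, 1.6, 1.4]
grip_width: 29.3
finger_force: 30.0
[ 1.44  0.75  1.12  1.11  0.23  1.    0.1   0.11 -0.11  0.17  0.56  0.3
  0.58  0.05] 0.5292629066592164 [554.00348757 125.73584096 134.15319743]
```

```bash
python3 -m jog '[[0,0,-1,0,0,0],[0,0,-1,0,0,0],[0,0,-1,0,0,0],[0,0,-1,0,0,0],[0,0,0,0,0,0],[0,0,0,0,0,0],[0,0,0,0,0,0]]'
python3 - <<'E'
from h import *
z=[]
for i in range(16): z.append(bot.get_obs()['contact_force'][2]); bot.capture('side')
print(np.round(z,2),np.mean(z),bot.get_obs()['tool_pos'])
E
```

```text
time: 21.2
tool_pos: [554.0, 125.7, 138.1]
tcp_rot: [3.141, -0.0, 1.576]
contact_force: [0.4, 1.9, 1.0]
grip_width: 29.3
finger_force: 30.0
[ 0.98  0.47  0.08  0.4   0.24  0.82  0.48  0.48  0.16 -0.52  0.38  1.
  1.02  0.23  1.05  0.35] 0.476684562519442 [553.97361439 125.71243401 138.14894662]
```

```bash
cat > pan.py <<'E'
from h import *
im=bot.capture('side').astype(int); np.save('pics/'+__import__('sys').argv[1],im)
for t in('on_left','on_right'):
    print(t,[(round(r['p'],2),np.round(r['pixel'],1)) for r in bot.outline_of(t,'side') if r['p']>.3], bot.get_obs()['time'])
print(np.round(bot.get_obs()['contact_force'],2))
E
python3 pan.py a; python3 -m jog '[[0,0,0,0,0,0]]' 38; python3 -m jog '[[0,0,0,0,0,0],[0,0,0,0,0,0],[0,0,0,0,0,0]]' 0; python3 pan.py b
python3 - <<'E'
import numpy as np,cv2
from h import *
a=np.load('pics/a.npy').astype(np.uint8);b=np.load('pics/b.npy').astype(np.uint8)
S=cam('side')
for n,c in(('R',[583,-91,100]),('L',[554,126,120])):
    u,v=map(int,proj(S,c)); w=45
    A=cv2.cvtColor(a[v-w:v+w,u-w:u+w],7).astype(np.float32);B=cv2.cvtColor(b[v-w:v+w,u-w:u+w],7).astype(np.float32)
    f=cv2.calcOpticalFlowFarneback(A.astype(np.uint8),B.astype(np.uint8),None,.5,3,15,5,5,1.1,0); d=np.abs(A-B)>20
    print(n,(u,v),'changed px',d.sum(),'flow',f[d].mean(0) if d.any() else 0, '1mm up =',proj(S,np.add(c,[0,0,1]))-proj(S,c))
E
```

```text
on_left [(0.67, array([275.2, 293.6]))] 22.1
on_right [(0.79, array([340.2, 222.4]))] 22.15
[0.58 0.99 0.98]
time: 22.25
tool_pos: [553.8, 125.5, 138.0]
tcp_rot: [-3.141, 0.0, 1.576]
contact_force: [-0.5, -0.2, 0.1]
grip_width: 32.7
finger_force: 0.0
time: 22.55
tool_pos: [553.9, 125.5, 138.1]
tcp_rot: [-3.142, 0.0, 1.576]
contact_force: [0.7, 0.1, -0.1]
grip_width: 29.6
finger_force: 30.0
on_left [(0.6, array([272.3, 292.2]))] 22.65
on_right [(0.83, array([340.4, 222. ]))] 22.7
[-0.18 -0.84  0.34]
R (338, 215) changed px 145 flow [-0.02565765  0.9532038 ] 1mm up = [ 0.02190044 -0.32851671]
L (277, 284) changed px 150 flow [ 0.10233781 -0.82768255] 1mm up = [-0.03356335 -0.31593273]
```

The right pan sank about 3 mm and the left rose during the brief loosening, so the right (first) tube is the heavier. I let the right pan down to its stop by hand by raising the left tube slowly, then release.

```bash
python3 -m jog '[[0,0,-1,0,0,0],[0,0,-1,0,0,0],[0,0,-1,0,0,0],[0,0,-1,0,0,0],[0,0,0,0,0,0],[0,0,0,0,0,0]]'; python3 -m jog '[[0,0,-0.5,0,0,0],[0,0,-0.5,0,0,0],[0,0,0,0,0,0],[0,0,0,0,0,0]]';python3 -m jog '[[0,0,-0.5,0,0,0],[0,0,-0.5,0,0,0],[0,0,0,0,0,0],[0,0,0,0,0,0]]'
```

```text
time: 23.3
tool_pos: [554.0, 125.6, 142.2]
tcp_rot: [3.141, 0.0, 1.576]
contact_force: [0.2, -0.6, -0.8]
grip_width: 29.3
finger_force: 30.0
time: 23.7
tool_pos: [553.6, 125.9, 142.8]
tcp_rot: [-3.141, -0.0, 1.576]
contact_force: [-0.1, 0.0, -2.2]
grip_width: 29.0
finger_force: 30.0
time: 24.1
tool_pos: [554.0, 125.7, 144.2]
tcp_rot: [3.141, -0.0, 1.576]
contact_force: [-0.3, -0.3, -2.7]
grip_width: 29.4
finger_force: 30.0
```

The full weight is back on the wrist, so the right pan is on its stop. I go back 1 mm, release and retract.

```bash
python3 -m jog '[[0,0,0.6,0,0,0],[0,0,0.6,0,0,0],[0,0,0,0,0,0],[0,0,0,0,0,0]]'; python3 -m jog '[[0,0,0,0,0,0],[0,0,0,0,0,0],[0,0,0,0,0,0],[0,0,0,0,0,0]]' 50; python3 pan.py c
python3 -m jog '[[0,0,-10,0,0,0],[0,0,-30,0,0,0],[0,0,-35,0,0,0],[0,0,0,0,0,0],[0,0,0,0,0,0]]';python3 pan.py d
```

```text
time: 24.5
tool_pos: [553.9, 125.7, 142.9]
tcp_rot: [-3.142, -0.0, 1.576]
contact_force: [0.4, -0.5, -3.1]
grip_width: 29.2
finger_force: 30.0
time: 24.9
tool_pos: [554.1, 125.7, 143.2]
tcp_rot: [3.141, -0.0, 1.576]
contact_force: [-0.5, -0.3, -0.6]
grip_width: 45.7
finger_force: 0.0
on_left [(0.88, array([272. , 291.4]))] 25.0
on_right [(0.86, array([338.5, 226.7]))] 25.05
[ 0.29 -0.43 -0.39]
time: 25.55
tool_pos: [554.4, 125.8, 219.2]
tcp_rot: [3.139, -0.0, 1.576]
contact_force: [-0.4, 0.8, -0.3]
grip_width: 46.2
finger_force: 0.0
on_left [(0.93, array([283.7, 288.2]))] 25.65
on_right [(0.61, array([346. , 226.1]))] 25.7
[0.74 0.2  0.02]
```

```bash
python3 -m jog '[[-15,2,0,0,0,0],[-32,4,0,0,0,0],[-43,5.5,0,0,0,0],[-43,5.5,0,0,0,0],[-42,5.5,0,0,0,0],[-28,3.5,0,0,0,0],[-14,2,0,0,0,0],[0,0,0,0,0,0],[0,0,0,0,0,0]]'
python3 - <<'E'
from h import *
np.set_printoptions(precision=1,suppress=True)
o=bot.get_obs(); im=bot.capture('wrist'); save('w5',im); c=cam('wrist',o); print(o['tool_pos'],o['tcp_rot'])
h=cv2.cvtColor(im[:,:,::-1].copy(),cv2.COLOR_BGR2HSV)
m=cv2.inRange(h,(108,180,70),(130,255,255)); n,l,s,ce=cv2.connectedComponentsWithStats(m)
for i in range(1,n):
    if s[i,4]>100: print(s[i],ce[i],onz(c,ce[i],171),onz(c,ce[i],86))
E
```

```text
time: 26.6
tool_pos: [582.8, -90.5, 217.6]
tcp_rot: [-3.141, -0.001, 1.576]
contact_force: [0.6, 0.4, 0.5]
grip_width: 45.8
finger_force: 0.0
[582.8 -90.5 217.6] [-3.1 -0.   1.6]
[ 300  221   38   42 1269] [318.2 241.7] [583.9 -88.4 171. ] [ 584.1 -117.1   86. ]
```

```bash
python3 -m jog '[[0,0.8,20,0,0,0],[0,0,35,0,0,0],[0,0,30,0,0,0],[0,0,13,0,0,0],[0,0,4,0,0,0],[0,0,0,0,0,0],[0,0,0,0,0,0]]'; python3 -m jog '[[0,0,0,0,0,0],[0,0,0,0,0,0],[0,0,0,0,0,0],[0,0,0,0,0,0]]' 0
```

```text
time: 27.35
tool_pos: [584.9, -91.1, 117.5]
tcp_rot: [3.139, 0.001, 1.576]
contact_force: [-0.4, 0.2, 0.2]
grip_width: 46.0
finger_force: 0.0
time: 27.75
tool_pos: [584.1, -91.3, 116.6]
tcp_rot: [3.141, 0.0, 1.576]
contact_force: [-0.3, -0.1, 3.9]
grip_width: 29.4
finger_force: 30.0
```

Now a slow lift, so the left pan comes down softly.

```bash
python3 -m jog '[[0,0,-1,0,0,0],[0,0,-2,0,0,0],[0,0,-2,0,0,0],[0,0,-3,0,0,0],[0,0,-3,0,0,0],[0,0,-3,0,0,0],[0,0,-3,0,0,0],[0,0,-3,0,0,0],[0,0,-2,0,0,0],[0,0,-2,0,0,0],[0,0,-1.5,0,0,0],[0,0,-1.5,0,0,0]]'; python3 -m jog '[[0,0,-1,0,0,0],[0,0,-1,0,0,0],[0,0,-1,0,0,0],[0,0,-1,0,0,0],[0,0,-2,0,0,0],[0,0,-3,0,0,0],[0,0,-5,0,0,0],[0,0,-8,0,0,0],[0,0,-10,0,0,0],[0,0,-5,0,0,0],[0,0,0,0,0,0]]'; python3 pan.py e
```

```text
time: 28.95
tool_pos: [583.8, -91.0, 143.0]
tcp_rot: [3.142, -0.0, 1.576]
contact_force: [0.9, -1.5, 0.3]
grip_width: 29.7
finger_force: 30.0
time: 30.05
tool_pos: [584.5, -91.3, 181.3]
tcp_rot: [3.139, 0.001, 1.576]
contact_force: [0.4, -0.6, -3.2]
grip_width: 29.4
finger_force: 30.0
on_left [(0.83, array([283.3, 301.4]))] 30.15
on_right [(0.94, array([338.7, 211.8]))] 30.2
[-0.54 -0.06 -3.43]
```

```bash
python3 -m jog '[[-10,-4,0,0,0,0],[-25,-11,0,0,0,0],[-36,-16,0,0,0,0],[-38,-16,0,0,0,0],[-38,-16,0,0,0,0],[-38,-16,0,0,0,0],[-38,-16,0,0,0,0],[-34,-15,0,0,0,0],[-24,-11,0,0,0,0],[-13,-5,0,0,0,0],[0,0,0,0,0,0],[0,0,0,0,0,0]]'
python3 - <<'E'
from h import *
np.set_printoptions(precision=1,suppress=True)
o=bot.get_obs(); im=bot.capture('wrist'); save('w6',im); c=cam('wrist',o); print(o['tool_pos'],o['tcp_rot'])
for r in bot.outline_of('rack','wrist')[:2]:
    cn=max(cv2.findContours(r['mask'].astype(np.uint8),0,1)[0],key=len); print(r['p'],r['pixel'],cv2.minAreaRect(cn),r['mask'].sum())
h=cv2.cvtColor(im[:,:,::-1].copy(),cv2.COLOR_BGR2HSV)
print('blue'); m=cv2.inRange(h,(108,180,70),(130,255,255)); n,l,s,ce=cv2.connectedComponentsWithStats(m)
for i in range(1,n):
    if s[i,4]>100: print(s[i],ce[i],onz(c,ce[i],87))
m=cv2.inRange(h,(0,130,40),(9,255,255))|cv2.inRange(h,(173,130,40),(180,255,255)); n,l,s,ce=cv2.connectedComponentsWithStats(m)
for i in range(1,n):
    if s[i,4]>100:
        cn=cv2.findContours((l==i).astype(np.uint8),0,1)[0][0]; print('red',s[i],ce[i],cv2.approxPolyDP(cv2.convexHull(cn),3,True)[:,0].tolist())
y,x,_,_=[*s[np.argmax(s[1:,4])+1]][1::-1]+[0,0]
g=cv2.cvtColor(im,7)
E
```

```text
time: 31.4
tool_pos: [459.5, -385.0, 179.6]
tcp_rot: [-3.142, -0.001, 1.576]
contact_force: [-0.4, 0.8, -3.4]
grip_width: 29.6
finger_force: 30.0
[ 459.5 -385.   179.6] [-3.1 -0.   1.6]
0.73 [318.9, 168.7] ((320.81597900390625, 174.09231567382812), (47.501953125, 121.73069763183594), 0.9093804955482483) 5408
blue
[308 160  34  36 969] [324.3 177.7] [ 465.5 -341.9   87. ]
[307 199  34  36 896] [323.2 216.8] [ 464.9 -375.7   87. ]
[ 288  272   60   61 2739] [315.7 307. ] [ 458.7 -463.5   87. ]
red [ 298  113   49  114 3059] [318.7 152.7] [[345, 114], [341, 226], [299, 226], [298, 113]]
red [539 325  35   8 143] [560.5 329.8] [[573, 325], [569, 332], [539, 332]]
```

```bash
python3 - <<'E'
from h import *
np.set_printoptions(precision=1,suppress=True,linewidth=200)
o=bot.get_obs(); c=cam('wrist',o); im=cv2.imread('pics/w6.png')
for q in([298,113],[345,114],[341,226],[299,226]): print(q,onz(c,q,44))
print('col321 rows105..',im[105:170,319:324,2].mean(1).astype(int))
print('row125 cols290..',im[123:128,290:355,2].mean(0).astype(int))
print('row140 cols290..',im[138:143,290:355,2].mean(0).astype(int))
print(proj(c,[466,-307.5,44]),proj(c,[466,-292,44]),proj(c,[466,-323,44]),proj(c,[450,-307.5,44]),proj(c,[482,-307.5,44]))
print(proj(c,[466,-292,4]),proj(c,[466,-323,4]))
cv2.imwrite('pics/x.png',im)
E
```

```text
[298, 113] [ 442.3 -289.1   44. ]
[345, 114] [ 485.  -289.8   44. ]
[341, 226] [ 484.2 -395.7   44. ]
[299, 226] [ 442.  -395.9   44. ]
col321 rows105.. [176 175 176 179 183 184 184 185 186 186 186 168  83  85 105 105 105 105 105 105 105 105 104 104 104 104 104 104 104 104 105 104 104 104 104 104 104 105 104 103 103 104 103 103  98  74  75 124 184
 184 168 108 119 118  78  22  19  23  30  37  38  38  38  38  38]
row125 cols290.. [181 180 177 175 175 177 177 178 183 185 185 185 185 185 185 185 185 180  90  93 103 103 104 105 105 105 105 105 105 105 105 105 105 105 104 104 105 105 105 105 104 105 105 104 104 104 105 104 104
 102  57 107 152 204 204 195 113 110 111 112 118 123 125 126 124]
row140 cols290.. [179 179 178 175 176 177 179 169 179 185 185 185 185 185 186 185 186 180  54  67  68  68  92 104 104 105 104 104 104 104 104 104 104 104 104 104 104 104 105 104 104 104 104 104 104 104 104 108 150
 149 112 121 197 204 201 139 112 117 124 125 126 127 128 126 124]
[323.9 134.3] [324.1 116.5] [323.7 151.5] [306.6 134.2] [341.2 134.3]
[323.4 117.6] [323.1 148.8]
```

```bash
python3 - <<'E'
from h import *
np.set_printoptions(precision=1,suppress=True,linewidth=220)
o=bot.get_obs(); c=cam('wrist',o); im=cv2.imread('pics/w6.png'); p=o['tool_pos']; print(p)
h=cv2.cvtColor(im,cv2.COLOR_BGR2HSV)
for r in (244,250,256,262,266,270,276,285,300): print(r,'sat',h[r,285:355:2,1].tolist(),'val',h[r,285:355:2,2].tolist())
print('col318',[(r,h[r,318].tolist()) for r in range(228,276,2)])
for z in(-27.6,56.4,37):
    t=np.linspace(0,2*np.pi,73)
    C=np.array([proj(c,p+[12*np.cos(a) if z<0 else 15*np.cos(a),12*np.sin(a) if z<0 else 15*np.sin(a),z]) for a in t]); print(z,C.min(0),C.max(0),proj(c,p+[0,0,z]))
E
```

```text
[ 460.  -384.4  179.8]
244 sat [100, 100, 102, 101, 102, 101, 97, 8, 10, 8, 10, 7, 9, 7, 10, 10, 8, 9, 12, 8, 11, 14, 12, 12, 10, 29, 102, 101, 101, 102, 101, 100, 97, 97, 99] val [211, 220, 215, 205, 209, 214, 215, 158, 157, 155, 153, 147, 143, 138, 134, 128, 123, 116, 109, 101, 96, 91, 87, 84, 80, 88, 202, 213, 214, 213, 217, 212, 220, 220, 222]
250 sat [102, 100, 100, 102, 100, 75, 7, 8, 10, 8, 8, 10, 7, 9, 10, 10, 6, 11, 14, 10, 8, 11, 9, 12, 10, 10, 10, 100, 101, 101, 100, 101, 99, 98, 99] val [203, 212, 215, 207, 209, 190, 156, 158, 156, 154, 150, 147, 141, 137, 131, 126, 120, 115, 109, 101, 96, 91, 86, 83, 80, 78, 75, 214, 214, 214, 217, 214, 221, 221, 223]
256 sat [101, 102, 100, 101, 101, 8, 10, 10, 8, 8, 9, 7, 9, 9, 10, 10, 9, 7, 12, 9, 12, 12, 9, 9, 10, 10, 13, 35, 101, 101, 101, 101, 99, 100, 98] val [205, 208, 210, 207, 208, 153, 159, 158, 155, 151, 148, 144, 140, 135, 129, 125, 119, 113, 108, 88, 87, 86, 85, 82, 80, 79, 77, 87, 214, 214, 217, 217, 222, 220, 222]
262 sat [101, 102, 101, 102, 75, 10, 8, 8, 8, 10, 10, 7, 7, 10, 12, 10, 9, 9, 12, 8, 11, 9, 9, 9, 9, 10, 13, 
[... 1805 characters left out ...]
2, 87, 69, 58, 53, 7, 11, 12]
col318 [(228, [111, 205, 189]), (230, [111, 204, 190]), (232, [111, 205, 188]), (234, [72, 11, 121]), (236, [60, 10, 122]), (238, [53, 9, 120]), (240, [54, 11, 120]), (242, [53, 9, 119]), (244, [54, 11, 119]), (246, [60, 7, 117]), (248, [60, 9, 118]), (250, [60, 11, 117]), (252, [60, 9, 117]), (254, [60, 11, 117]), (256, [60, 11, 117]), (258, [60, 7, 115]), (260, [66, 11, 116]), (262, [60, 7, 114]), (264, [60, 7, 114]), (266, [68, 9, 114]), (268, [60, 9, 85]), (270, [60, 7, 73]), (272, [112, 187, 64]), (274, [112, 205, 92])]
-27.6 [299.3 236.8] [333.9 269.3] [316.6 253.3]
56.4 [283.4 288.2] [348.7 345.6] [316.1 317.8]
37 [287.  270.8] [345.4 323.2] [316.2 297.7]
```

```bash
python3 -m jog '[[12,1,0,0,0,0],[26,2.4,0,0,0,0],[26,2.2,0,0,0,0],[12.2,1,0,0,0,0],[0,0,15,0,0,0],[0,0,30,0,0,0],[0,0,30,0,0,0],[0,0,15,0,0,0],[0,0,6,0,0,0],[0,0,0,0,0,0],[0,0,0,0,0,0]]'
python3 -m jog '[[0,0,3,0,0,0],[0,0,3,0,0,0],[0,0,3,0,0,0],[0,0,2,0,0,0],[0,0,0,0,0,0],[0,0,0,0,0,0]]'
```

```text
time: 32.6
tool_pos: [466.2, -309.8, 85.0]
tcp_rot: [3.14, 0.001, 1.576]
contact_force: [0.3, -0.1, -2.4]
grip_width: 29.1
finger_force: 30.0
time: 33.2
tool_pos: [465.5, -309.6, 72.9]
tcp_rot: [-3.142, -0.0, 1.576]
contact_force: [0.1, -0.8, -3.1]
grip_width: 29.7
finger_force: 30.0
```

```bash
python3 -m jog '[[1,0.3,0,0,0,0],[0,0,2,0,0,0],[0,0,2,0,0,0],[0,0,2,0,0,0],[0,0,0,0,0,0],[0,0,0,0,0,0]]';  python3 -m jog '[[0,0,2,0,0,0],[0,0,2,0,0,0],[0,0,2,0,0,0],[0,0,0,0,0,0],[0,0,0,0,0,0]]'
```

```text
time: 33.8
tool_pos: [465.8, -308.5, 66.8]
tcp_rot: [-3.141, -0.0, 1.576]
contact_force: [-0.3, -0.1, -2.8]
grip_width: 29.5
finger_force: 30.0
time: 34.3
tool_pos: [465.7, -308.5, 60.8]
tcp_rot: [-3.141, -0.0, 1.576]
contact_force: [0.1, -0.3, -3.6]
grip_width: 29.6
finger_force: 30.0
```

The tube enters freely with no side force. I go on down towards the tongue.

```bash
python3 -m jog '[[0,0,2,0,0,0],[0,0,2,0,0,0],[0,0,2,0,0,0],[0,0,0,0,0,0],[0,0,0,0,0,0]]';  python3 -m jog '[[0,0,2,0,0,0],[0,0,2,0,0,0],[0,0,2,0,0,0],[0,0,0,0,0,0]]'; python3 -m jog '[[0,0,2,0,0,0],[0,0,2,0,0,0],[0,0,2,0,0,0],[0,0,0,0,0,0]]'
```

```text
time: 34.8
tool_pos: [466.5, -308.7, 55.1]
tcp_rot: [3.14, 0.0, 1.576]
contact_force: [1.9, -0.4, -1.2]
grip_width: 29.3
finger_force: 30.0
time: 35.2
tool_pos: [466.3, -308.6, 48.5]
tcp_rot: [3.141, 0.0, 1.576]
contact_force: [5.1, -0.9, -1.4]
grip_width: 29.6
finger_force: 30.0
time: 35.6
tool_pos: [466.0, -308.4, 42.3]
tcp_rot: [3.141, -0.0, 1.576]
contact_force: [5.9, -0.7, -2.7]
grip_width: 28.9
finger_force: 30.0
```

```bash
python3 -m jog '[[0,0,2,0,0,0],[0,0,2,0,0,0],[0,0,2,0,0,0],[0,0,0,0,0,0]]';  python3 -m jog '[[0,0,1,0,0,0],[0,0,1,0,0,0],[0,0,0,0,0,0],[0,0,0,0,0,0]]'; python3 -m jog '[[0,0,0.8,0,0,0],[0,0,0.7,0,0,0],[0,0,0,0,0,0],[0,0,0,0,0,0]]'
```

```text
time: 36.0
tool_pos: [466.1, -308.5, 36.4]
tcp_rot: [3.141, -0.0, 1.576]
contact_force: [5.9, 0.3, -1.3]
grip_width: 29.3
finger_force: 30.0
time: 36.4
tool_pos: [466.1, -308.5, 34.5]
tcp_rot: [3.141, -0.0, 1.576]
contact_force: [6.1, -0.6, -2.1]
grip_width: 29.4
finger_force: 30.0
time: 36.8
tool_pos: [466.2, -308.6, 33.1]
tcp_rot: [3.141, 0.0, 1.576]
contact_force: [5.7, -0.5, -1.0]
grip_width: 29.2
finger_force: 30.0
```

```bash
python3 -m jog '[[0,0,0.6,0,0,0],[0,0,0.6,0,0,0],[0,0,0,0,0,0],[0,0,0,0,0,0]]';  python3 -m jog '[[0,0,0.6,0,0,0],[0,0,0,0,0,0],[0,0,0,0,0,0]]'; python3 -m jog '[[0,0,0.6,0,0,0],[0,0,0,0,0,0],[0,0,0,0,0,0]]'
```

```text
time: 37.2
tool_pos: [466.2, -308.7, 32.1]
tcp_rot: [3.141, 0.0, 1.576]
contact_force: [5.4, -0.7, 0.6]
grip_width: 29.4
finger_force: 30.0
time: 37.5
tool_pos: [466.3, -308.7, 32.0]
tcp_rot: [3.141, 0.001, 1.576]
contact_force: [5.2, 0.9, 5.7]
grip_width: 29.4
finger_force: 30.0
time: 37.8
tool_pos: [466.3, -308.9, 32.0]
tcp_rot: [3.14, 0.001, 1.576]
contact_force: [3.5, 0.9, 9.7]
grip_width: 29.1
finger_force: 30.0
```

There is a sharp rise at TCP 32, so the foot is on the floor at about z 4. I ease off, release, retract and check.

```bash
python3 -m jog '[[0,0,-0.8,0,0,0],[0,0,0,0,0,0]]'; python3 -m jog '[[0,0,0,0,0,0],[0,0,0,0,0,0],[0,0,0,0,0,0],[0,0,0,0,0,0]]' 50; python3 -m jog '[[0,0,-10,0,0,0],[0,0,-25,0,0,0],[0,0,-35,0,0,0],[0,0,-40,0,0,0],[0,0,-35,0,0,0],[-40,0,-5,0,0,0],[-40,0,0,0,0,0],[0,0,0,0,0,0],[0,0,0,0,0,0],[0,0,0,0,0,0]]'
python3 - <<'E'
from h import *
np.set_printoptions(precision=1,suppress=True)
o=bot.get_obs(); im=bot.capture('wrist'); c=cam('wrist',o); print(o['tool_pos'])
h=cv2.cvtColor(im[:,:,::-1].copy(),cv2.COLOR_BGR2HSV)
m=cv2.inRange(h,(108,180,60),(130,255,255)); n,l,s,ce=cv2.connectedComponentsWithStats(m)
for i in range(1,n):
    if s[i,4]>100: print(s[i],ce[i],onz(c,ce[i],87))
for n in('side','top'):
    bot.capture(n); print(n,[(round(r['p'],2),np.round(r['pixel'],0)) for t in('tube_a','on_left','on_right') for r in bot.outline_of(t,n)])
S=cam('side');T=cam('top');print([ (proj(S,p),proj(T,p)) for p in([554,126,130],[466,-308,70])])
E
```

```text
time: 38.0
tool_pos: [466.3, -308.7, 32.1]
tcp_rot: [3.141, 0.001, 1.576]
contact_force: [4.7, 0.6, 4.4]
grip_width: 29.2
finger_force: 30.0
time: 38.4
tool_pos: [465.0, -308.1, 31.2]
tcp_rot: [-3.14, -0.001, 1.576]
contact_force: [-0.2, 0.2, -0.2]
grip_width: 45.8
finger_force: 0.0
time: 39.4
tool_pos: [466.1, -387.5, 181.8]
tcp_rot: [-3.141, -0.001, 1.576]
contact_force: [0.3, 0.3, 0.0]
grip_width: 46.0
finger_force: 0.0
[ 466.1 -387.5  181.8]
[ 301  113   35   37 1024] [318.2 131.2] [ 466.8 -307.5   87. ]
[300 157  34  35 955] [316.7 174.1] [ 465.7 -341.9   87. ]
[300 196  33  35 905] [315.8 213.2] [ 465.1 -375.6   87. ]
side [(0.7, array([435., 196.])), (0.61, array([290., 438.])), (0.6, array([272., 274.])), (0.66, array([286., 298.])), (0.64, array([338., 211.])), (0.39, array([448., 196.]))]
top [(0.68, array([189., 324.])), (0.6, array([435., 293.])), (0.52, array([255., 252.])), (0.75, array([262., 261.])), (0.6, array([348., 243.]))]
[(array([277.3, 281.7]), array([255.6, 253.2])), (array([436.7, 193.6]), array([437.6, 294.3]))]
```

```bash
python3 -c "
from plant import bot; print(bot.close_job())"
```

```text
the job is handed in; nothing more can be done
None
```

The heavier tube (the one nearer the robot on the pad) is pressed home in the rack's empty cell, its cap level with its neighbours. The lighter one stands on the balance's +y pan, and the job was handed in at about 40 s; my first grasp closed on the cap top (about 11 N upward) without moving the tube.

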